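# Build up a low cake riser on a patisserie counter

## Robot

A 6-joint arm with a two-finger parallel gripper is mounted at the origin on the work surface. World frame = base frame: x ahead of the robot, y to its left, z up, the work surface at z = 0. Lengths are in m, angles in degrees, forces in N, time in s.
With the tool pointing down it reaches from about 0.375 to 0.9 m from the base axis. Payload 3.1 kg.
Tool frame: the origin (TCP) lies at the very end of the fingers, on their centre line; the grasp point (between the pads) lies 19 mm behind it (bot.tcp_to_grasp is the distance from the TCP to the grasp point, in m); z points along the fingers, y is the line along which they close (so a half turn about z gives the same grasp; the last joint's range is limited). The gripper opens to 87 mm and grips with 3 to 60 N. Pads are 19 mm wide; open, the fingers measure 117 mm over their backs; the gripper's body (75 mm by 190 mm) begins 51 mm behind the grasp point.
Start: joints at [57.324, 30.224, 82.088, -0, 67.689, -10.227], TCP at [0.239, 0.578, 0.223] pointing down, gripper open.
Joint ranges: [-176.69, 176.69], [-43.24, 126.21], [12.49, 139.97], [-82, 262], [0, 151.66], [-163.58, 163.58]. Speed limits (degrees/s): [159.86, 159.86, 180, 180, 180, 180].

## Interface

Orientations are given as a 3x3 rotation matrix whose columns are the frame's x, y, z axes.
In Python, from rig import telemetry, capture, camera_info, job, bot gives the robot as it stands. The module is installed in compiled form; this text tells all that it offers.
- The arm moves only by the tool carry_out, never from a script. Its argument "deltas" is a list that holds one entry, the list of rows, each a list of 7 numbers: the shift along the tool's x, y, z scaled (see below), then the turn, a rotation vector about the tool's x, y, z scaled (see below), then the closure, from -1 (fully open) to 1 (shut). In form: [[[dx, dy, dz, ax, ay, az, claw], ...]]. A call has exactly 10 rows; each row is the pose to reach, as a shift and turn from the pose commanded when the call began, along the tool's axes at that moment, turning the shorter way round; what a row does not reach only later rows make up. The controller multiplies each number of a shift by 15 cm and each number of a turn by 360 degrees. A row lasts 1/12 s, in which the tool goes at most 41.7 mm and 7.16 degrees, less where a joint would pass 70% of its speed; a pose out of reach is approached as far as the arm can. A call with a number of a shift or a turn outside -1 to 1 is refused whole. A call with a gripper value outside its range is refused whole. The fingers move at their own pace and stop on an object; the grip force is fixed at half the most. Time passes only in rows, so rows that repeat a pose let the fingers close, or fill a call up. It gives the time, the measured TCP pose, the force, the opening and the grip force at its end, in the units of the state.
- telemetry.read_state(): the state, without advancing time (a new reading comes with each control period).
- capture(name): name is "scene" or "top"; returns the picture (400x640x3 uint8, red, green, blue); there is no depth.
- camera_info(name): a dict with "mtx" (3x3 intrinsics, pixels), "cam_to_world" (4x4, takes a point from camera to world coordinates). Camera axes: x right, y down, z forward; pixel columns grow to the right and rows downward; lengths in m; the calibration is good to about 2 mm. A picture is of the moment at which its call begins. camera_info takes no time and is no camera call.
- job.hand_in(): hands the job in; it is judged then, once.
The state is a dict: "time_s": time; "joint_positions": joint angles; "qvel": joint speeds; "tau": joint torques, N m; "position": TCP position; "tcp_rot": TCP orientation; "force": force on the tool from outside, world axes, zero at the start; "moment": the same for the moment, N m; "opening": opening from 0.0 (shut) to 1.0 (fully open); "grasp_force": force on a finger pad.
Only numpy, scipy, OpenCV 4.12 (cv2) and the standard library are available. Lean on these libraries where they do the work, as an engineer would, in place of code of your own. Each camera call takes 0.05 s, during which the arm holds its last target. There are 200 camera calls.

## Task

Make up the bare brass post of the cake riser like its neighbour, the wide brass ring at the bottom and the narrow walnut sleeve standing on it, both fully home on the post. Take the oak shelf with the slotted ends out of the rack and lay it flat across the two stacks, one post standing up through each end slot; set it down, do not drop it. Leave the other things on the counter and in the rack where they are.

Things in the scene. Friction and masses are not known exactly. Their poses are not given: they have to be found in the camera images.
- plinth: Dark walnut base board of the riser, fixed, 330 mm along its own y, 100 mm along its own x, its top 18 mm above the counter. Origin: centre of its underside, on the counter. The two posts stand upright on it, on its y axis, 115 mm either side of its centre (230 mm apart); which of the two is bare varies.
- plinth_top (a point): Centre of the plinth's top face, midway between the posts, 18 mm above the counter; axes as the plinth.
- post_bare: The bare upright brass rod on the plinth, fixed: 12 mm diameter, 80 mm tall from the plinth's top, its last 5 mm tapered. Origin: on its axis at the plinth's top face.
- post_made: The other rod, same size, fixed, already made up: on it a wide brass ring (56 mm diameter, 28 mm high) and on that a narrow dark walnut sleeve (36 mm diameter, 32 mm high), 60 mm of stack in all, with 20 mm of rod above. Origin: on its axis at the plinth's top face.
- foot_ring: Loose wide brass ring, 56 mm outside diameter, 28 mm high, 18 mm bore right through, about 0.3 kg. It stands flat on the counter at the start. Origin: centre of its underside; z along the bore. Either way up will do.
- sleeve: Loose narrow dark walnut sleeve, 36 mm outside diameter, 32 mm high, 18 mm bore right through, about 0.04 kg, standing on the counter. Origin: centre of its underside; z along the bore. Either way up will do.
- foot_ring_mid (a point): Centre of the wide brass ring, on its axis at half its height (14 mm above its underside).
- sleeve_mid (a point): Centre of the walnut sleeve, on its axis at half its height (16 mm above its underside).
- shelf: Loose pale oak board, 290 mm long (own x), 12 thick (own y), 54 wide (own z), about 0.15 kg. In each end a slot on the centre line, open to the end, 18 mm wide, 40 deep. Origin: its centre. It starts on edge in the rack (own z up, upper edge 66 mm above the counter); laid flat its own y is vertical, either face up. On the stacks its centre is 66 mm above the plinth's top.
- rack: Fixed wooden rack, base 240 mm (own x) by 150 (own y), 12 thick. Two boards stand on edge on it along its x, at own y = +35 and -35 mm (which is where varies), each between upright brass pins (10 mm diameter, tops 57 mm above the counter) at own x = +85 and -85 mm on both sides, 2 mm play a side; between the pins the boards are free. Origin: centre of its underside.
- slate: Loose black slate board without slots, 250 x 12 x 54 mm (own x, y, z), on edge in the rack's other slot. Origin: its centre. To be left alone.
- tin: Loose round red tin, 72 mm diameter, 50 mm high. Origin: centre of its underside. To be left alone.
- gift_box: Loose cream and brown gift box, 84 mm (own x) by 63 mm (own y), 38 mm high. Origin: centre of its underside. To be left alone.
- bowl: Loose white bowl, 86 mm diameter, 35 mm high. Origin: centre of its underside. To be left alone.
- jar: Loose amber glass jar with a brass cap, 76 mm diameter, 120 mm high. Origin: centre of its underside. To be left alone.
- cake_server: Loose cake server lying on the counter along its own x, within 150 mm of its origin. To be left alone.
- card_stand: Loose brass price-card holder, 30 x 70 mm, 57 mm high. Origin: centre of its underside. To be left alone.
Mind the look-alikes: they are no part of the job. Leave any red look-alike of the foot_ring alone.

How it is judged:
By the outcome, as a careful person would: the job done as asked, in the order asked, and still so for the second after the job is handed in, with the robot touching nothing.
It also fails if it takes over 72 s, if anything falls off the work surface, if the arm or the gripper's body presses on something with over 40 N, if the wrist force passes 120 N, or if a joint passes its speed limit or range.

## Working session

There is one attempt and no reset: what is moved stays moved. The work goes in short steps, Python scripts to look and compute and a tool call to move; the robot and the scene stay as the last step left them, time stands still between calls to the robot, and variables do not carry over. Pictures are saved under pics/ and viewed, at most 10 in all, crops included, and the job is handed in when it is done.

Besides the shell and the picture viewer there is one more tool, called after "Call:" as a command line: name --argument value ..., lists and objects as JSON in quotes. carry_out: Moves the arm, as the interface text tells. Its arguments: {"type":"object","properties":{"deltas":{"type":"array","items":{"type":"array","items":{"type":"array","items":{"type":"number"}}}}},"required":["deltas"]}

```bash
mkdir -p pics; ls
python3 - <<'E'
from rig import telemetry,capture,camera_info
import cv2,numpy as np
np.set_printoptions(precision=4,suppress=True)
for n in("scene","top"):
    cv2.imwrite(f"pics/{n}0.png",capture(n)[:,:,::-1]); c=camera_info(n);print(c["mtx"],c["cam_to_world"])
s=telemetry.read_state();print(s["position"],s["tcp_rot"],s["opening"],s["time_s"])
E
```

```text
pics
[[513.3787   0.     316.094 ]
 [  0.     513.3787 195.6741]
 [  0.       0.       1.    ]] [[-0.6696  0.581  -0.4627  1.2047]
 [ 0.7426  0.5339 -0.4044  0.5819]
 [ 0.0121 -0.6144 -0.7889  1.1183]
 [ 0.      0.      0.      1.    ]]
[[391.2065   0.     321.8488]
 [  0.     391.2065 198.3522]
 [  0.       0.       1.    ]] [[-0.0124 -0.9882  0.1529  0.4135]
 [-0.9997  0.0158  0.021   0.0036]
 [-0.0232 -0.1526 -0.988   1.1205]
 [ 0.      0.      0.      1.    ]]
[0.2383 0.5771 0.2217] [[-0.9242  0.3818 -0.001 ]
 [ 0.3818  0.9242 -0.0016]
 [ 0.0003 -0.0019 -1.    ]] 0.9971290291995074 0.1
```

View pics/top0.png

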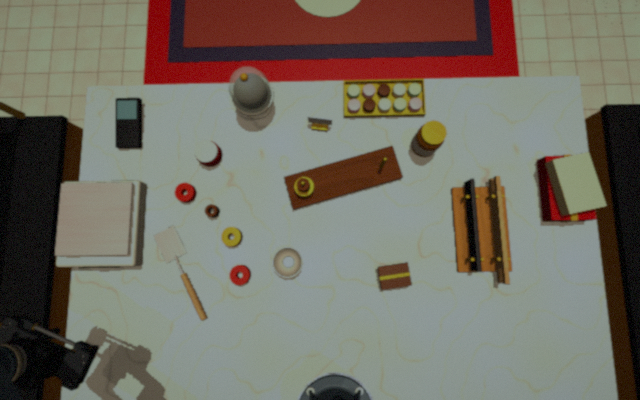

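View pics/scene0.png

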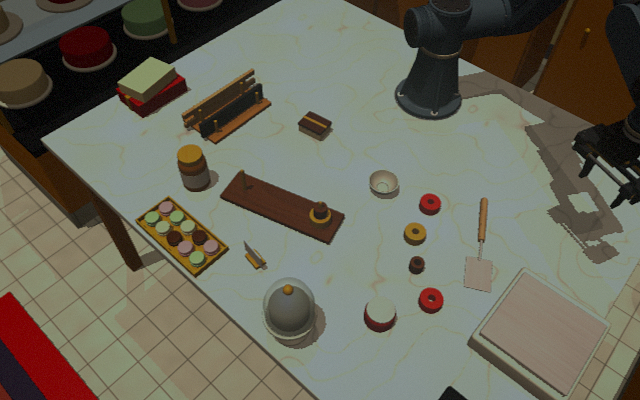

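Top view: the candidates for foot_ring are yellow (232,237), red (185,192) and red (240,275). The yellow one fits because it is brass and wide, and the red ones are look-alikes. The sleeve is at (212,211), the bare post at about (381,165), the made post at (303,187), and the oak shelf is the right-hand board at (495,230), with the slate at (473,225). I'll confirm these in one enlarged montage.

Run:
```python
import cv2,numpy as np
t=cv2.imread("pics/top0.png");s=cv2.imread("pics/scene0.png")
def c(i,x,y,w,h,W=400,H=300): return cv2.resize(i[y:y+h,x:x+w],(W,H),interpolation=cv2.INTER_CUBIC)
m=np.vstack([np.hstack([c(t,165,180,100,75)*1,c(t,280,130,132,99)]),np.hstack([c(t,420,165,160,120),c(s,170,55,140,105)])])
m=np.clip(m.astype(float)*1.5,0,255).astype(np.uint8)
cv2.imwrite("pics/m1.png",m)
```

```text
(no output)
```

View pics/m1.png

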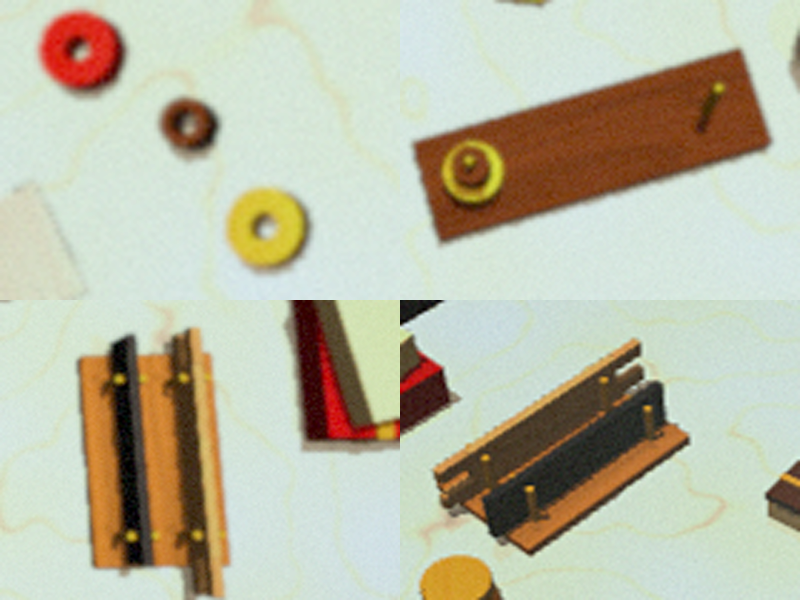

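The montage confirms it. The yellow brass ring and the walnut sleeve are clear of the reds, the bare post is at the right end of the plinth, and the slotted pale oak board is the outer (right) one. Now I'll measure.

```bash
cat > h.py <<'E'
import cv2,numpy as np
from rig import telemetry,capture,camera_info
np.set_printoptions(precision=4,suppress=True)
def ray(n,uv):
    c=camera_info(n);T=np.array(c["cam_to_world"]);d=T[:3,:3]@np.linalg.inv(c["mtx"])@np.array([uv[0],uv[1],1.]);return T[:3,3],d
def onz(n,uv,z):
    o,d=ray(n,uv);return (o+d*(z-o[2])/d[2])[:2]
def cross(uvT,uvS):
    o1,d1=ray("top",uvT);o2,d2=ray("scene",uvS)
    k=np.linalg.lstsq(np.c_[d1,-d2],o2-o1,rcond=None)[0];a=o1+k[0]*d1;b=o2+k[1]*d2
    return (a+b)/2,np.linalg.norm(a-b)
def px(n,p):
    c=camera_info(n);q=np.linalg.inv(c["cam_to_world"])@np.r_[p,1];q=c["mtx"]@q[:3];return q[:2]/q[2]
E
python3 - <<'E'
from h import *
I={"top":cv2.imread("pics/top0.png"),"scene":cv2.imread("pics/scene0.png")}
def blobs(n,box,f,amin=4):
    x,y,w,h=box;im=I[n][y:y+h,x:x+w];hsv=cv2.cvtColor(im,cv2.COLOR_BGR2HSV).astype(int)
    m=f(hsv[...,0],hsv[...,1],hsv[...,2]).astype(np.uint8)
    cs,_=cv2.findContours(m,cv2.RETR_EXTERNAL,cv2.CHAIN_APPROX_NONE);r=[]
    for c in cs:
        mm=np.zeros_like(m);cv2.drawContours(mm,[c],-1,1,-1);a=mm.sum()
        if a>=amin: v,u=np.nonzero(mm);r.append((a,u.mean()+x,v.mean()+y,u.min()+x,u.max()+x,v.min()+y,v.max()+y))
    return sorted(r,reverse=True)
yel=lambda h,s,v:(h>15)&(h<35)&(s>120)&(v>60)
dark=lambda h,s,v:(s>70)&(v<150)
for nm,n,b,f,z in [("ring","top",(215,220,35,35),yel,.014),("ring","scene",(395,215,40,35),yel,.014),
  ("sleeve","top",(200,200,24,24),dark,.016),("sleeve","scene",(402,250,30,30),dark,.016),
  ("redA","top",(170,178,30,30),lambda h,s,v:(s>120)&((h<10)|(h>170)),.014),
  ("madering","top",(288,172,32,32),yel,.032),("madering","scene",(300,192,40,38),yel,.032),
  ("barepost","top",(370,150,20,25),yel,.098),("barepost","scene",(234,165,25,30),yel,.058),
  ("pins","top",(450,170,70,110),yel,.057),("pins","scene",(170,60,110,85),yel,.057)]:
    for r in blobs(n,b,f)[:6]: print(nm,n,r[0],np.array(r[1:]),onz(n,r[1:3],z))
# plinth
for n,b in(("top",(275,140,135,75)),("scene",(210,165,145,85))):
    x,y,w,h=b;hsv=cv2.cvtColor(I[n][y:y+h,x:x+w],cv2.COLOR_BGR2HSV);m=((hsv[...,1]>90)).astype(np.uint8)
    c=max(cv2.findContours(m,cv2.RETR_EXTERNAL,cv2.CHAIN_APPROX_NONE)[0],key=cv2.contourArea)
    q=cv2.minAreaRect(c);pts=cv2.boxPoints(q)+[x,y];print("plinth",n,pts,[onz(n,p,.018) for p in pts])
E
```

```text
ring top 293 [231.2696 236.5154 222.     241.     227.     246.    ] [0.4794 0.2854]
ring scene 338 [414.3846 232.2959 404.     425.     223.     242.    ] [0.474  0.2839]
sleeve top 129 [211.4806 210.5659 205.     218.     205.     217.    ] [0.5541 0.3436]
sleeve scene 156 [416.7179 262.9679 410.     423.     256.     272.    ] [0.5464 0.3419]
redA top 307 [184.8893 192.1564 175.     195.     183.     201.    ] [0.6092 0.4233]
madering top 367 [303.6431 186.1063 293.     314.     176.     196.    ] [0.6179 0.078 ]
madering scene 186 [318.2957 218.2796 309.     330.     208.     228.    ] [0.6189 0.0791]
madering scene 18 [319.4444 204.     318.     321.     201.     207.    ] [0.5823 0.0504]
barepost top 20 [384.65 158.7  382.   387.   157.   161.  ] [ 0.6765 -0.1441]
barepost scene 9 [241.3333 171.1111 240.     243.     170.     172.    ] [ 0.6573 -0.1674]
barepost scene 9 [241.     176.8889 240.     242.     174.     179.    ] [ 0.6719 -0.153 ]
barepost scene 5 [242.2 182.8 242.  243.  181.  184. ] [ 0.6837 -0.1356]
pins top 751 [501.5593 226.4381 490.     510.     177.     279. 
[... 627 characters left out ...]
pins scene 12 [215.   121.75 214.   216.   120.   125.  ] [ 0.5788 -0.3655]
pins scene 10 [240.5  82.8 239.  242.   82.   84. ] [ 0.4085 -0.4396]
pins scene 10 [199.2 110.  198.  201.  109.  111. ] [ 0.5776 -0.4384]
pins scene 8 [256.125  92.875 255.    257.     92.     94.   ] [ 0.4082 -0.3691]
plinth top [[283.646  176.9807]
 [392.5453 145.6309]
 [401.7814 177.7144]
 [292.8821 209.0642]] [array([0.6482, 0.1365]), array([ 0.7356, -0.1799]), array([ 0.6402, -0.2024]), array([0.5546, 0.1099])]
plinth scene [[219.0413 197.2599]
 [233.0957 164.1315]
 [344.8848 211.5572]
 [330.8303 244.6856]] [array([ 0.7409, -0.1715]), array([ 0.6347, -0.2321]), array([0.5473, 0.1101]), array([0.6508, 0.1507])]
```

Measured:
- Bare post at (.6765,-.144). The distance to the made post comes out at 229.7 mm against the given 230.
- Ring at (.479,.285). The scene mask lost the ring's shaded side, so I trust the top view.
- Sleeve at (.555,.344).

Next I'll measure the shelf edge and plan the first move.

```bash
cat >> h.py <<'E'
from scipy.spatial.transform import Rotation as Ro
def go(p,R=None,yaw=None,q=True):
    """delta (scaled) from the measured pose to p; yaw = world angle of the closing axis, tool down"""
    s=telemetry.read_state();M=np.array(s["tcp_rot"]);P=np.array(s["position"])
    if yaw is not None:
        a=np.radians(yaw);y=np.array([np.cos(a),np.sin(a),0]);
        z=np.array([0,0,-1.]);R=np.c_[np.cross(y,z),y,z]
        if y@M[:,1]<0: R=R*[-1,-1,1]
    d=M.T@(np.array(p)-P)/.15; r=Ro.from_matrix(M.T@R).as_rotvec()/(2*np.pi) if R is not None else 0*d
    print("t %.2f pos"%s["time_s"],P,"ycl",M[:,1],"F",np.array(s["force"]),"op %.3f gf %.1f"%(s["opening"],s["grasp_force"]),"q",np.array(s["joint_positions"]))
    print("  shift",d.round(4),"rot",r.round(4))
E
python3 - <<'E'
from h import *
im=cv2.imread("pics/top0.png");hsv=cv2.cvtColor(im,cv2.COLOR_BGR2HSV)
# pale top edge of oak: brightest columns in each row
for v in range(176,288,6):
    print(v,[tuple(hsv[v,u]) for u in range(486,512,2)]) if v in(176,200,230,260,284) else 0
R=[]
for v in range(185,278):
    x=np.arange(486,514);g=(hsv[v,486:514,2]>125)&(hsv[v,486:514,1]>70)&(hsv[v,486:514,1]<140)
    if g.sum()>=2:R.append((x[g].mean(),v,g.sum()))
R=np.array(R);print(len(R),R[::15])
go([.479,.285,.12],yaw=67.5)
E
```

```text
176 [(np.uint8(23), np.uint8(41), np.uint8(144)), (np.uint8(30), np.uint8(32), np.uint8(144)), (np.uint8(44), np.uint8(36), np.uint8(150)), (np.uint8(54), np.uint8(27), np.uint8(149)), (np.uint8(44), np.uint8(27), np.uint8(122)), (np.uint8(21), np.uint8(85), np.uint8(126)), (np.uint8(20), np.uint8(95), np.uint8(143)), (np.uint8(33), np.uint8(34), np.uint8(144)), (np.uint8(57), np.uint8(19), np.uint8(151)), (np.uint8(58), np.uint8(22), np.uint8(153)), (np.uint8(57), np.uint8(18), np.uint8(152)), (np.uint8(63), np.uint8(20), np.uint8(152)), (np.uint8(60), np.uint8(18), np.uint8(152))]
200 [(np.uint8(17), np.uint8(210), np.uint8(79)), (np.uint8(14), np.uint8(195), np.uint8(72)), (np.uint8(14), np.uint8(204), np.uint8(50)), (np.uint8(15), np.uint8(149), np.uint8(41)), (np.uint8(10), np.uint8(122), np.uint8(46)), (np.uint8(9), np.uint8(102), np.uint8(50)), (np.uint8(22), np.uint8(134), np.uint8(116)), (np.uint8(21), np.uint8(133), np.uint8(142)), (np.uint8(18), np.uint8(163), np.uint8(141)), (np.uint8(15), np.uint8(164), np.uint8(137)), (np.uint8(29), np.uint8(43), np.uint8(136)), (np.uin
[... 1577 characters left out ...]
 np.uint8(115)), (np.uint8(60), np.uint8(16), np.uint8(143)), (np.uint8(67), np.uint8(16), np.uint8(140)), (np.uint8(53), np.uint8(18), np.uint8(127)), (np.uint8(30), np.uint8(29), np.uint8(122)), (np.uint8(23), np.uint8(35), np.uint8(123)), (np.uint8(50), np.uint8(22), np.uint8(141))]
89 [[501.5    186.       4.    ]
 [501.3333 203.       3.    ]
 [501.     218.       3.    ]
 [504.25   233.       4.    ]
 [505.25   248.       4.    ]
 [506.6    263.       5.    ]]
t 0.10 pos [0.2383 0.5771 0.2217] ycl [ 0.3818  0.9242 -0.0019] F [-0.3069  0.0105  0.7526] op 0.997 gf 0.0 q [ 57.3228  30.2726  82.1485  -0.0003  67.6898 -10.2292]
  shift [-2.2269 -1.1856  0.6794] rot [-0.0003 -0.0001  0.0001]
```

Call:
carry_out --deltas '[[[-0.074,-0.04,0.02,0,0,0,-1],[-0.148,-0.08,0.04,0,0,0,-1],[-0.222,-0.12,0.07,0,0,0,-1],[-0.296,-0.158,0.09,0,0,0,-1],[-0.37,-0.198,0.11,0,0,0,-1],[-0.444,-0.237,0.13,0,0,0,-1],[-0.518,-0.277,0.16,0,0,0,-1],[-0.592,-0.316,0.18,0,0,0,-1],[-0.668,-0.356,0.2,0,0,0,-1],[-0.742,-0.395,0.22,0,0,0,-1]]]'

```text
time_s: 0.93
position: [0.3198, 0.4793, 0.1892]
tcp_rot: [[-0.924, 0.382, 0.0], [0.382, 0.924, -0.0], [-0.0, -0.0, -1.0]]
force: [-0.2, -0.4, 0.0]
opening: 1.006
grasp_force: 0.0
```

Call:
carry_out --deltas '[[[-0.074,-0.04,0.02,0,0,0,-1],[-0.148,-0.08,0.04,0,0,0,-1],[-0.222,-0.12,0.07,0,0,0,-1],[-0.296,-0.158,0.09,0,0,0,-1],[-0.37,-0.198,0.11,0,0,0,-1],[-0.444,-0.237,0.13,0,0,0,-1],[-0.518,-0.277,0.16,0,0,0,-1],[-0.592,-0.316,0.18,0,0,0,-1],[-0.668,-0.356,0.2,0,0,0,-1],[-0.742,-0.395,0.22,0,0,0,-1]]]'

```text
time_s: 1.77
position: [0.3999, 0.3821, 0.1562]
tcp_rot: [[-0.924, 0.382, 0.0], [0.382, 0.924, -0.0], [-0.0, -0.0, -1.0]]
force: [0.5, 0.1, -0.2]
opening: 1.0
grasp_force: 0.0
```

Call:
carry_out --deltas '[[[-0.074,-0.04,0.02,0,0,0,-1],[-0.148,-0.08,0.04,0,0,0,-1],[-0.222,-0.12,0.07,0,0,0,-1],[-0.296,-0.158,0.09,0,0,0,-1],[-0.37,-0.198,0.11,0,0,0,-1],[-0.444,-0.237,0.13,0,0,0,-1],[-0.518,-0.277,0.16,0,0,0,-1],[-0.592,-0.316,0.18,0,0,0,-1],[-0.742,-0.395,0.22,0,0,0,-1],[-0.742,-0.395,0.22,0,0,0,-1]]]'

```text
time_s: 2.6
position: [0.4823, 0.283, 0.1227]
tcp_rot: [[-0.923, 0.384, 0.001], [0.384, 0.923, -0.001], [-0.002, -0.0, -1.0]]
force: [0.8, 0.1, 0.7]
opening: 0.996
grasp_force: 0.0
```

```bash
python3 -c "
from h import *
go([.479,.285,.012],yaw=67.5)"
```

```text
t 2.60 pos [0.4823 0.283  0.1227] ycl [ 0.384   0.9233 -0.0005] F [0.8264 0.1415 0.679 ] op 0.996 gf 0.0 q [ 18.9977  33.0551  96.8759  -0.1121  50.012  -48.3464]
  shift [0.0269 0.0044 0.7377] rot [-0.0001  0.0003 -0.0002]
```

Call:
carry_out --deltas '[[[0,0,0.1,0,0,0,-1],[0,0,0.2,0,0,0,-1],[0,0,0.3,0,0,0,-1],[0,0,0.4,0,0,0,-1],[0,0,0.5,0,0,0,-1],[0,0,0.6,0,0,0,-1],[0,-0.01,0.7,0,0,0,-1],[0,-0.01,0.74,0,0,0,-1],[0,-0.01,0.74,0,0,0,-1],[0,-0.01,0.74,0,0,0,-1]]]'

```text
time_s: 3.43
position: [0.4789, 0.2844, 0.0125]
tcp_rot: [[-0.924, 0.382, -0.0], [0.382, 0.924, -0.0], [0.0, -0.0, -1.0]]
force: [0.5, 0.3, 0.2]
opening: 0.998
grasp_force: 0.0
```

Call:
carry_out --deltas '[[[0,0,0,0,0,0,1],[0,0,0,0,0,0,1],[0,0,0,0,0,0,1],[0,0,0,0,0,0,1],[0,0,0,0,0,0,1],[0,0,0,0,0,0,1],[0,0,0,0,0,0,1],[0,0,0,0,0,0,1],[0,0,0,0,0,0,1],[0,0,0,0,0,0,1]]]'

```text
time_s: 4.27
position: [0.479, 0.2846, 0.0128]
tcp_rot: [[-0.924, 0.382, 0.001], [0.382, 0.924, 0.0], [-0.0, 0.0, -1.0]]
force: [-0.4, 0.7, 4.4]
opening: 0.638
grasp_force: 30.0
```

```bash
python3 -c "
from h import *
go([.479,.285,.012],yaw=157.5)"
```

```text
t 4.27 pos [0.479  0.2846 0.0128] ycl [0.3818 0.9242 0.0004] F [-0.4179  0.7145  4.4104] op 0.638 gf 30.0 q [ 19.225   43.4579 100.0301   0.0054  36.4805 -48.3336]
  shift [0.0008 0.0026 0.0056] rot [ 0.      0.0001 -0.2498]
```

Call:
carry_out --deltas '[[[0,0,0,0,0,0,-0.6],[0,0,0,0,0,0,-0.6],[0,0,0,0,0,0,-0.6],[0,0,0,0,0,0.015,-0.6],[0,0,0,0,0,0.033,-0.6],[0,0,0,0,0,0.051,-0.6],[0,0,0,0,0,0.07,-0.6],[0,0,0,0,0,0.089,-0.6],[0,0,0,0,0,0.107,-0.6],[0,0,0,0,0,0.125,-0.6]]]'

```text
time_s: 5.1
position: [0.4785, 0.2843, 0.0122]
tcp_rot: [[-0.378, 0.926, -0.001], [0.926, 0.378, -0.0], [-0.0, -0.001, -1.0]]
force: [-0.4, -0.3, 1.1]
opening: 0.801
grasp_force: 0.0
```

Call:
carry_out --deltas '[[[0,0,0,0,0,0.018,-0.6],[0,0,0,0,0,0.036,-0.6],[0,0,0,0,0,0.054,-0.6],[0,0,0,0,0,0.072,-0.6],[0,0,0,0,0,0.09,-0.6],[0,0,0,0,0,0.108,-0.6],[0,0,0,0,0,0.125,-0.6],[0,0,0,0,0,0.125,-0.6],[0,0,0,0,0,0.125,-0.6],[0,0,0,0,0,0.125,1]]]'

```text
time_s: 5.93
position: [0.4786, 0.2844, 0.0123]
tcp_rot: [[0.38, 0.925, -0.0], [0.925, -0.38, -0.0], [-0.0, -0.0, -1.0]]
force: [0.2, 0.2, -0.4]
opening: 0.772
grasp_force: 0.0
```

Call:
carry_out --deltas '[[[0,0,0,0,0,0,1],[0,0,0,0,0,0,1],[0,0,0,0,0,0,1],[0,0,0,0,0,0,1],[0,0,0,0,0,0,1],[0,0,0,0,0,0,1],[0,0,0,0,0,0,1],[0,0,0,0,0,0,1],[0,0,0,0,0,0,1],[0,0,0,0,0,0,1]]]'

```text
time_s: 6.77
position: [0.4787, 0.2844, 0.0125]
tcp_rot: [[0.382, 0.924, -0.0], [0.924, -0.382, -0.0], [-0.0, -0.0, -1.0]]
force: [0.4, 0.2, -1.2]
opening: 0.639
grasp_force: 30.0
```

```bash
python3 -c "
from h import *
go([.6765,-.144,.14],yaw=-22.5)"
```

```text
t 6.77 pos [0.4787 0.2844 0.0125] ycl [ 0.9242 -0.3818 -0.0001] F [ 0.4113  0.2424 -1.2309] op 0.639 gf 30.0 q [ 19.2194  43.4911 100.0484  -0.0024  36.4711  41.6659]
  shift [-2.1364  2.3092 -0.8501] rot [-0.      0.      0.0002]
```

Call:
carry_out --deltas '[[[0,0,-0.15,0,0,0,1],[-0.02,0.03,-0.3,0,0,0,1],[-0.08,0.09,-0.45,0,0,0,1],[-0.16,0.18,-0.6,0,0,0,1],[-0.25,0.27,-0.7,0,0,0,1],[-0.34,0.37,-0.8,0,0,0,1],[-0.43,0.47,-0.85,0,0,0,1],[-0.52,0.57,-0.85,0,0,0,1],[-0.62,0.67,-0.85,0,0,0,1],[-0.712,0.77,-0.85,0,0,0,1]]]'

```text
time_s: 7.6
position: [0.5443, 0.1406, 0.1399]
tcp_rot: [[0.382, 0.924, -0.001], [0.924, -0.382, -0.0], [-0.001, -0.001, -1.0]]
force: [-0.1, -1.6, -3.2]
opening: 0.638
grasp_force: 30.0
```

Call:
carry_out --deltas '[[[-0.071,0.077,0,0,0,0,1],[-0.142,0.154,0,0,0,0,1],[-0.213,0.231,0,0,0,0,1],[-0.285,0.308,0,0,0,0,1],[-0.356,0.385,0,0,0,0,1],[-0.427,0.462,0,0,0,0,1],[-0.5,0.539,0,0,0,0,1],[-0.57,0.616,0,0,0,0,1],[-0.641,0.693,0,0,0,0,1],[-0.712,0.77,0,0,0,0,1]]]'

```text
time_s: 8.43
position: [0.6113, -0.0025, 0.14]
tcp_rot: [[0.382, 0.924, -0.0], [0.924, -0.382, 0.0], [0.0, -0.0, -1.0]]
force: [0.0, -0.6, -2.8]
opening: 0.634
grasp_force: 30.0
```

Call:
carry_out --deltas '[[[-0.09,0.1,0,0,0,0,1],[-0.18,0.2,0,0,0,0,1],[-0.28,0.3,0,0,0,0,1],[-0.37,0.4,0,0,0,0,1],[-0.46,0.5,0,0,0,0,1],[-0.55,0.6,0,0,0,0,1],[-0.64,0.69,0,0,0,0,1],[-0.69,0.75,0,0,0,0,1],[-0.712,0.77,0,0,0,0,1],[-0.712,0.77,0,0,0,0,1]]]'

```text
time_s: 9.27
position: [0.6768, -0.1452, 0.1397]
tcp_rot: [[0.383, 0.924, -0.0], [0.924, -0.383, 0.0], [0.0, -0.0, -1.0]]
force: [0.7, -0.3, -3.0]
opening: 0.638
grasp_force: 30.0
```

Run:
```python
from h import *
go([.6765,-.144,.045],yaw=-22.5)
t=capture("top");s=capture("scene")
cv2.imwrite("pics/t2.png",t[:,:,::-1]);cv2.imwrite("pics/s2.png",s[:,:,::-1])
a=cv2.resize(t[125:215,320:440,::-1],None,fx=3.3,fy=3.3,interpolation=3);b=cv2.resize(s[125:215,180:300,::-1],None,fx=3.3,fy=3.3,interpolation=3)
cv2.imwrite("pics/m2.png",cv2.convertScaleAbs(np.hstack([a,b]),alpha=1.5))
```

```text
t 9.27 pos [ 0.6768 -0.1452  0.1397] ycl [ 0.9237 -0.3832 -0.0001] F [ 0.6729 -0.3146 -2.9832] op 0.638 gf 30.0 q [-21.3404  40.5797  75.673    0.0065  63.7551   1.1903]
  shift [ 0.0067 -0.0051  0.6316] rot [-0.     -0.     -0.0001]
```

View pics/m2.png

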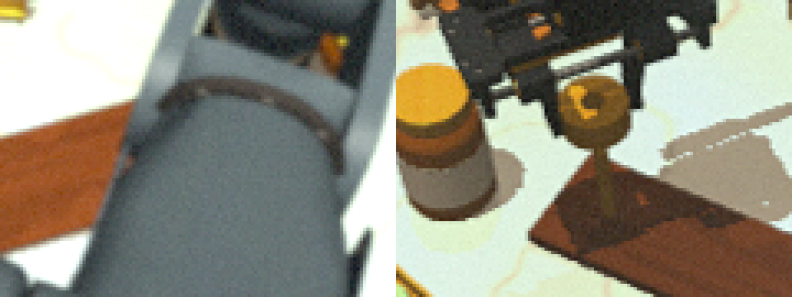

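Ring held level over the post (crop: ring centre at about (594,110), rod at about (604,190)). I'll check both against the projected axis.

Run:
```python
from h import *
im=cv2.imread("pics/s2.png")
for z in(.03,.05,.07,.09,.1415): 
    u,v=px("scene",[.6765,-.144,z]); print(z,(u,v),"crop",((u-180)*3.3,(v-125)*3.3))
print("ring",px("scene",[.6768,-.1452,.1415]))
hsv=cv2.cvtColor(im,cv2.COLOR_BGR2HSV).astype(int)
for v in range(174,188,2): print(v,[tuple(map(int,hsv[v,u])) for u in range(356-0,370,2)] if 0 else [tuple(map(int,hsv[v,u,:])) for u in range(238,254)][::1] if v in(176,184) else '')
```

```text
0.03 (np.float64(243.0859021047915), np.float64(186.19156399461193)) crop (np.float64(208.18347694581195), np.float64(201.93216118221935))
0.05 (np.float64(242.3416917895698), np.float64(181.51426353829007)) crop (np.float64(205.72758290558036), np.float64(186.4970696763572))
0.07 (np.float64(241.58027581843555), np.float64(176.728826953504)) crop (np.float64(203.21491020083732), np.float64(170.70512894656324))
0.09 (np.float64(240.8010505380807), np.float64(171.83146032899606)) crop (np.float64(200.64346677566627), np.float64(154.54381908568698))
0.1415 (np.float64(238.70805047357587), np.float64(158.67712753279693)) crop (np.float64(193.73656656280036), np.float64(111.13452085822986))
ring [238.3002 158.504 ]
174 
176 [(11, 169, 77), (11, 181, 76), (14, 186, 63), (21, 109, 54), (18, 157, 52), (23, 143, 50), (17, 157, 57), (11, 188, 65), (9, 154, 76), (10, 187, 82), (12, 196, 78), (9, 159, 82), (14, 104, 71), (18, 43, 72), (49, 19, 110), (57, 15, 151)]
178 
180 
182 
184 [(8, 125, 49), (11, 140, 51), (11, 122, 50), (13, 128, 50), (14, 115, 53), (17, 136, 58), (18, 141, 58), (19, 159, 53), (14, 130, 49), (11, 108, 52), (9, 125, 49), (14, 136, 47), (10, 112, 50), (14, 133, 50), (14, 171, 58), (11, 174, 79)]
186
```

Call:
carry_out --deltas '[[[0.005,0,0.06,0,0,0,1],[0.005,0,0.12,0,0,0,1],[0.005,0,0.16,0,0,0,1],[0.005,0,0.2,0,0,0,1],[0.005,0,0.24,0,0,0,1],[0.005,0,0.28,0,0,0,1],[0.005,0,0.32,0,0,0,1],[0.005,0,0.35,0,0,0,1],[0.005,0,0.35,0,0,0,1],[0.005,0,0.35,0,0,0,1]]]'

```text
time_s: 10.2
position: [0.6768, -0.1433, 0.0872]
tcp_rot: [[0.382, 0.924, -0.001], [0.924, -0.382, 0.0], [-0.0, -0.001, -1.0]]
force: [-0.7, 0.5, -3.2]
opening: 0.639
grasp_force: 30.0
```

Call:
carry_out --deltas '[[[0,0,0.05,0,0,0,1],[0,0,0.1,0,0,0,1],[0,0,0.15,0,0,0,1],[0,0,0.2,0,0,0,1],[0,0,0.25,0,0,0,1],[0,0,0.3,0,0,0,1],[0,0,0.33,0,0,0,1],[0,0,0.355,0,0,0,1],[0,0,0.365,0,0,0,1],[0,0,0.365,0,0,0,1]]]'

```text
time_s: 11.03
position: [0.6768, -0.1432, 0.0323]
tcp_rot: [[0.382, 0.924, -0.001], [0.924, -0.382, 0.0], [-0.0, -0.001, -1.0]]
force: [-0.6, 0.0, -3.2]
opening: 0.639
grasp_force: 30.0
```

Call:
carry_out --deltas '[[[0,0,0,0,0,0,0.9],[0,0,0,0,0,0,-0.6],[0,0,0,0,0,0,-0.6],[0,0,0,0,0,0,-0.6],[0,0,0,0,0,0,-0.6],[0,0,-0.1,0,0,0,-0.6],[0,0,-0.3,0,0,0,-0.8],[0,0,-0.5,0,0,0,-1],[0,0,-0.7,0,0,0,-1],[0,0,-0.8,0,0,0,-1]]]'

```text
time_s: 11.87
position: [0.6793, -0.1441, 0.1588]
tcp_rot: [[0.382, 0.924, 0.008], [0.924, -0.382, -0.003], [0.0, 0.008, -1.0]]
force: [0.7, 0.3, 0.3]
opening: 0.977
grasp_force: 0.0
```

Run:
```python
from h import *
go([.555,.344,.13],yaw=-22.5)
```

```text
t 11.87 pos [ 0.6793 -0.1441  0.1588] ycl [ 0.9242 -0.3818  0.0081] F [0.737  0.3045 0.2959] op 0.977 gf 0.0 q [-21.1733  39.3267  74.9027   0.0036  65.3064   1.2688]
  shift [ 2.6909 -2.0096  0.1763] rot [ 0.0013 -0.      0.0002]
```

Call:
carry_out --deltas '[[[0.09,-0.066,0,0,0,0,-1],[0.18,-0.133,0,0,0,0,-1],[0.27,-0.2,0,0,0,0,-1],[0.36,-0.266,0,0,0,0,-1],[0.45,-0.332,0,0,0,0,-1],[0.54,-0.4,0,0,0,0,-1],[0.63,-0.465,0,0,0,0,-1],[0.72,-0.532,0,0,0,0,-1],[0.81,-0.6,0,0,0,0,-1],[0.897,-0.664,0,0,0,0,-1]]]'

```text
time_s: 12.7
position: [0.6357, 0.021, 0.1527]
tcp_rot: [[0.382, 0.924, -0.0], [0.924, -0.382, 0.0], [-0.0, -0.0, -1.0]]
force: [-0.2, 0.3, 0.1]
opening: 0.999
grasp_force: 0.0
```

Call:
carry_out --deltas '[[[0.09,-0.066,0,0,0,0,-1],[0.18,-0.133,0,0,0,0,-1],[0.27,-0.2,0,0,0,0,-1],[0.36,-0.266,0,0,0,0,-1],[0.45,-0.332,0,0,0,0,-1],[0.54,-0.4,0,0,0,0,-1],[0.63,-0.465,0,0,0,0,-1],[0.72,-0.532,0,0,0,0,-1],[0.81,-0.6,0,0,0,0,-1],[0.897,-0.664,0,0,0,0,-1]]]'

```text
time_s: 13.53
position: [0.5951, 0.1831, 0.1529]
tcp_rot: [[0.382, 0.924, 0.0], [0.924, -0.382, 0.0], [0.0, 0.0, -1.0]]
force: [-0.1, -0.2, 0.8]
opening: 1.001
grasp_force: 0.0
```

Call:
carry_out --deltas '[[[0.12,-0.09,0,0,0,0,-1],[0.24,-0.18,0,0,0,0,-1],[0.36,-0.27,0,0,0,0,-1],[0.48,-0.355,0,0,0,0,-1],[0.6,-0.445,0.03,0,0,0,-1],[0.71,-0.525,0.07,0,0,0,-1],[0.8,-0.59,0.15,0,0,0,-1],[0.87,-0.645,0.25,0,0,0,-1],[0.897,-0.664,0.35,0,0,0,-1],[0.897,-0.664,0.4,0,0,0,-1]]]'

```text
time_s: 14.37
position: [0.5527, 0.3451, 0.0903]
tcp_rot: [[0.38, 0.925, -0.003], [0.925, -0.38, -0.001], [-0.002, -0.003, -1.0]]
force: [-0.2, -0.0, 0.0]
opening: 1.003
grasp_force: 0.0
```

Run:
```python
from h import *
go([.555,.344,.007],yaw=-22.5)
```

```text
t 14.37 pos [0.5527 0.3451 0.0903] ycl [ 0.925  -0.38   -0.0026] F [-0.1976 -0.0215  0.0088] op 1.003 gf 0.0 q [22.168  41.433  83.8168  0.008  54.9487 44.4993]
  shift [0.0003 0.0183 0.5555] rot [-0.0004  0.0004  0.0005]
```

Call:
carry_out --deltas '[[[0,0,0.1,0,0,0,-1],[0,0,0.2,0,0,0,-1],[0,0,0.3,0,0,0,-1],[0,0,0.4,0,0,0,-1],[0,0,0.48,0,0,0,-0.8],[0,0,0.54,0,0,0,-0.6],[0,0,0.565,0,0,0,-0.4],[0,0,0.565,0,0,0,-0.2],[0,0,0.565,0,0,0,0],[0,0,0.565,0,0,0,0]]]'

```text
time_s: 15.2
position: [0.5556, 0.3441, 0.0089]
tcp_rot: [[0.382, 0.924, 0.002], [0.924, -0.382, 0.001], [0.001, 0.001, -1.0]]
force: [0.6, 0.2, -0.8]
opening: 0.632
grasp_force: 0.0
```

Call:
carry_out --deltas '[[[0,0,0,0,0,0,1],[0,0,0,0,0,0,1],[0,0,0,0,0,0,1],[0,0,0,0,0,0,1],[0,0,0,0,0,0,1],[0,0,0,0,0,0,1],[0,0,0,0,0,0,1],[0,0,0,0,0,0,1],[0,0,0,0,0,0,0],[0,0,0,0,0,0,-0.2]]]'

```text
time_s: 16.03
position: [0.5548, 0.3438, 0.0077]
tcp_rot: [[0.382, 0.924, -0.0], [0.924, -0.382, -0.0], [-0.0, -0.0, -1.0]]
force: [-0.2, 0.6, -0.1]
opening: 0.474
grasp_force: 0.0
```

Run:
```python
from h import *
go([.555,.344,.007],yaw=-22.5)
```

```text
t 16.03 pos [0.5548 0.3438 0.0077] ycl [ 0.9242 -0.3818 -0.0001] F [-0.1702  0.5626 -0.1432] op 0.474 gf 0.0 q [21.9949 48.2124 85.4099 -0.0096 46.395  44.4463]
  shift [0.0019 0.0007 0.0049] rot [-0.      0.      0.0002]
```

Call:
carry_out --deltas '[[[0,0,0,0,0,0,-0.3],[0,0,0,0,0,0,-0.3],[0,0,0,0,0,-0.018,-0.3],[0,0,0,0,0,-0.036,-0.3],[0,0,0,0,0,-0.054,-0.3],[0,0,0,0,0,-0.072,-0.3],[0,0,0,0,0,-0.09,-0.3],[0,0,0,0,0,-0.108,-0.3],[0,0,0,0,0,-0.126,-0.3],[0,0,0,0,0,-0.144,-0.3]]]'

```text
time_s: 16.87
position: [0.5548, 0.3438, 0.0076]
tcp_rot: [[-0.496, 0.869, -0.0], [0.869, 0.496, -0.0], [0.0, -0.001, -1.0]]
force: [0.8, 1.1, 0.1]
opening: 0.647
grasp_force: 0.0
```

Call:
carry_out --deltas '[[[0,0,0,0,0,-0.018,-0.3],[0,0,0,0,0,-0.036,-0.3],[0,0,0,0,0,-0.054,-0.3],[0,0,0,0,0,-0.072,-0.3],[0,0,0,0,0,-0.09,-0.3],[0,0,0,0,0,-0.106,-0.3],[0,0,0,0,0,-0.106,-0.3],[0,0,0,0,0,-0.106,1],[0,0,0,0,0,-0.106,1],[0,0,0,0,0,-0.106,1]]]'

```text
time_s: 17.7
position: [0.5549, 0.3439, 0.008]
tcp_rot: [[-0.924, 0.383, -0.0], [0.383, 0.924, -0.0], [0.0, -0.0, -1.0]]
force: [0.5, -1.0, -0.2]
opening: 0.501
grasp_force: 0.0
```

Call:
carry_out --deltas '[[[0,0,0,0,0,0,1],[0,0,0,0,0,0,1],[0,0,0,0,0,0,1],[0,0,0,0,0,0,1],[0,0,0,0,0,0,1],[0,0,-0.1,0,0,0,1],[0,0,-0.2,0,0,0,1],[0,0,-0.4,0,0,0,1],[0,0,-0.6,0,0,0,1],[0,0,-0.8,0,0,0,1]]]'

```text
time_s: 18.53
position: [0.5545, 0.3437, 0.1288]
tcp_rot: [[-0.924, 0.382, -0.001], [0.382, 0.924, -0.0], [0.001, -0.001, -1.0]]
force: [0.4, 0.6, -0.0]
opening: 0.396
grasp_force: 30.0
```

Run:
```python
from h import *
go([.6768,-.1435,.15],yaw=67.5)
```

```text
t 18.53 pos [0.5545 0.3437 0.1288] ycl [ 0.382   0.9242 -0.0009] F [ 0.3973  0.6075 -0.0291] op 0.396 gf 30.0 q [ 21.996   38.5528  82.4922   0.0011  59.0285 -45.5475]
  shift [-1.9943 -2.6902 -0.1407] rot [-0.0001 -0.0001  0.0001]
```

Call:
carry_out --deltas '[[[-0.066,-0.09,0,0,0,0,1],[-0.133,-0.18,-0.02,0,0,0,1],[-0.2,-0.27,-0.03,0,0,0,1],[-0.266,-0.36,-0.05,0,0,0,1],[-0.332,-0.45,-0.06,0,0,0,1],[-0.4,-0.54,-0.06,0,0,0,1],[-0.465,-0.63,-0.06,0,0,0,1],[-0.532,-0.72,-0.06,0,0,0,1],[-0.6,-0.81,-0.06,0,0,0,1],[-0.665,-0.897,-0.06,0,0,0,1]]]'

```text
time_s: 19.37
position: [0.5958, 0.1806, 0.1371]
tcp_rot: [[-0.924, 0.382, -0.0], [0.382, 0.924, -0.0], [0.0, -0.0, -1.0]]
force: [-0.2, 0.0, 0.5]
opening: 0.394
grasp_force: 30.0
```

Call:
carry_out --deltas '[[[-0.066,-0.09,0,0,0,0,1],[-0.133,-0.18,0,0,0,0,1],[-0.2,-0.27,0,0,0,0,1],[-0.266,-0.36,0,0,0,0,1],[-0.332,-0.45,0,0,0,0,1],[-0.4,-0.54,0,0,0,0,1],[-0.465,-0.63,0,0,0,0,1],[-0.532,-0.72,0,0,0,0,1],[-0.6,-0.81,0,0,0,0,1],[-0.665,-0.897,0,0,0,0,1]]]'

```text
time_s: 20.2
position: [0.6366, 0.0181, 0.137]
tcp_rot: [[-0.924, 0.382, -0.0], [0.382, 0.924, 0.0], [0.0, -0.0, -1.0]]
force: [0.8, -0.3, 0.1]
opening: 0.392
grasp_force: 30.0
```

Call:
carry_out --deltas '[[[-0.085,-0.115,0,0,0,0,1],[-0.17,-0.23,0,0,0,0,1],[-0.255,-0.345,0,0,0,0,1],[-0.34,-0.46,0,0,0,0,1],[-0.425,-0.575,0,0,0,0,1],[-0.51,-0.69,0,0,0,0,1],[-0.59,-0.795,0,0,0,0,1],[-0.64,-0.865,0,0,0,0,1],[-0.665,-0.897,0,0,0,0,1],[-0.665,-0.897,0,0,0,0,1]]]'

```text
time_s: 21.03
position: [0.6776, -0.1449, 0.1369]
tcp_rot: [[-0.924, 0.383, 0.0], [0.383, 0.924, -0.0], [-0.0, -0.0, -1.0]]
force: [-0.3, -0.3, -0.5]
opening: 0.395
grasp_force: 30.0
```

Run:
```python
from h import *
go([.6768,-.1435,.056],yaw=67.5)
```

```text
t 21.03 pos [ 0.6776 -0.1449  0.1369] ycl [ 0.3834  0.9236 -0.    ] F [-0.2723 -0.3004 -0.5217] op 0.395 gf 30.0 q [-21.2882  40.8085  75.6939  -0.0005  63.4775 -88.7408]
  shift [0.0089 0.0066 0.5393] rot [-0.      0.0001 -0.0001]
```

Call:
carry_out --deltas '[[[0,0,0.05,0,0,0,1],[0,0,0.1,0,0,0,1],[0,0,0.15,0,0,0,1],[0,0,0.2,0,0,0,1],[0,0,0.24,0,0,0,1],[0,0,0.28,0,0,0,1],[0,0,0.31,0,0,0,1],[0,0,0.34,0,0,0,1],[0,0,0.34,0,0,0,1],[0,0,0.34,0,0,0,1]]]'

```text
time_s: 21.87
position: [0.6773, -0.1434, 0.0858]
tcp_rot: [[-0.924, 0.382, -0.0], [0.382, 0.924, 0.0], [0.0, 0.0, -1.0]]
force: [0.3, 0.0, -0.7]
opening: 0.396
grasp_force: 30.0
```

Call:
carry_out --deltas '[[[0,0,0.04,0,0,0,1],[0,0,0.08,0,0,0,1],[0,0,0.12,0,0,0,1],[0,0,0.16,0,0,0,1],[0,0,0.19,0,0,0,1],[0,0,0.205,0,0,0,1],[0,0,0.205,0,0,0,1],[0,0,0.205,0,0,0,0.4],[0,0,0.205,0,0,0,-0.2],[0,0,0.205,0,0,0,-0.2]]]'

```text
time_s: 22.7
position: [0.6777, -0.1436, 0.0557]
tcp_rot: [[-0.924, 0.382, 0.001], [0.382, 0.924, -0.0], [-0.001, 0.0, -1.0]]
force: [0.7, 0.8, 1.0]
opening: 0.474
grasp_force: 0.0
```

Call:
carry_out --deltas '[[[0,0,0,0,0,0,-0.4],[0,0,-0.1,0,0,0,-0.4],[0,0,-0.2,0,0,0,-0.6],[0,0,-0.3,0,0,0,-0.8],[0,0,-0.5,0,0,0,-1],[0,0,-0.7,0,0,0,-1],[-0.1,-0.2,-0.9,0,0,0,-1],[-0.05,-0.5,-0.95,0,0,0,-1],[0.0,-0.75,-0.95,0,0,0,-1],[0.0,-1,-0.95,0,0,0,-1]]]'

```text
time_s: 23.53
position: [0.6194, -0.2828, 0.1999]
tcp_rot: [[-0.925, 0.38, 0.002], [0.38, 0.925, -0.001], [-0.002, -0.001, -1.0]]
force: [0.2, 0.3, -1.1]
opening: 0.998
grasp_force: 0.0
```

Run:
```python
from h import *
im=cv2.imread("pics/top0.png");hsv=cv2.cvtColor(im,cv2.COLOR_BGR2HSV).astype(int)
# shelf: left edge of pale upper edge (dark face -> pale), right boundary mixed with base; fit left edge at z=.066
E=[]
for v in list(range(192,242))+list(range(250,276)):
    row=hsv[v,490:512,2].astype(float);i=int(np.argmax(np.diff(row[:])))
    # half-level crossing 95 of the last rise
    c=[k for k in range(len(row)-1) if row[k]<95<=row[k+1]]
    if c:k=c[-1];E.append((490+k+(95-row[k])/(row[k+1]-row[k]),v))
E=np.array(E);pf=np.polyfit(E[:,1],E[:,0],1);r=E[:,0]-np.polyval(pf,E[:,1]);g=abs(r)<1;pf=np.polyfit(E[g,1],E[g,0],1)
print(len(E),g.sum(),pf,r[g].std())
P=[onz("top",(np.polyval(pf,v),v),.066) for v in(180,230,280)];print(P)
u=P[2]-P[0];u/=np.linalg.norm(u);print("dir deg",np.degrees(np.arctan2(u[1],u[0])))
for v in (174,175,176,177,178,179,180,276,278,280,281,282,283,284,285,286,287,288):print(v,[f"{hsv[v,u,1]}/{hsv[v,u,2]}" for u in range(494,513,2)])
s=capture("scene");cv2.imwrite("pics/s3.png",s[:,:,::-1])
a=cv2.resize(s[50:240,150:420,::-1],None,fx=2.9,fy=2.9,interpolation=3);cv2.imwrite("pics/m3.png",cv2.convertScaleAbs(a,alpha=1.4))
go([.49,-.45,.2])
```

```text
76 76 [  0.0915 479.0102] 0.16600941713153658
[array([ 0.6196, -0.4468]), array([ 0.4837, -0.4481]), array([ 0.353 , -0.4493])]
dir deg -179.4628252399309
174 ['18/152', '20/151', '20/150', '19/151', '17/153', '20/153', '20/154', '20/152', '20/152', '20/152']
175 ['23/144', '27/141', '30/144', '20/150', '20/154', '18/154', '18/154', '17/152', '22/154', '18/152']
176 ['27/122', '85/126', '95/143', '34/144', '19/151', '22/153', '18/152', '20/152', '18/152', '21/155']
177 ['38/81', '143/121', '127/144', '41/143', '18/152', '18/152', '19/151', '18/154', '20/151', '17/153']
178 ['92/72', '141/119', '136/144', '43/142', '20/151', '20/152', '19/151', '20/153', '18/153', '17/150']
179 ['149/65', '154/119', '136/144', '54/141', '22/154', '19/157', '18/154', '20/152', '20/152', '17/152']
180 ['156/59', '155/117', '146/143', '61/138', '15/151', '17/152', '19/151', '18/153', '20/152', '17/153']
276 ['49/88', '68/75', '120/49', '149/70', '160/62', '139/79', '142/140', '109/143', '16/148', '19/151']
278 ['52/88', '68/79', '130/49', '134/74', '155/66', '166/72', '137/141', '125/141', '18/142', '19/
[... 472 characters left out ...]
0', '18/127', '29/122', '35/123', '22/141', '17/152']
285 ['46/99', '59/100', '21/134', '14/149', '17/151', '19/148', '17/147', '16/145', '15/150', '19/151']
286 ['48/100', '53/101', '19/136', '19/151', '18/152', '15/150', '17/152', '18/152', '15/150', '17/150']
287 ['38/120', '39/104', '21/135', '18/152', '19/150', '18/152', '19/149', '17/151', '20/151', '19/151']
288 ['38/142', '40/128', '29/147', '20/154', '17/151', '20/151', '19/150', '19/151', '19/151', '19/151']
t 23.58 pos [ 0.6161 -0.292   0.1992] ycl [ 0.3861  0.9224 -0.0075] F [-0.5284 -4.2399 -1.3727] op 0.998 gf 0.0 q [ -34.5499   36.0231   74.6648   -0.4237   69.1046 -101.6861]
  shift [ 0.3688 -1.2961  0.0035] rot [ 0. -0.  0.]
```

View pics/m3.png

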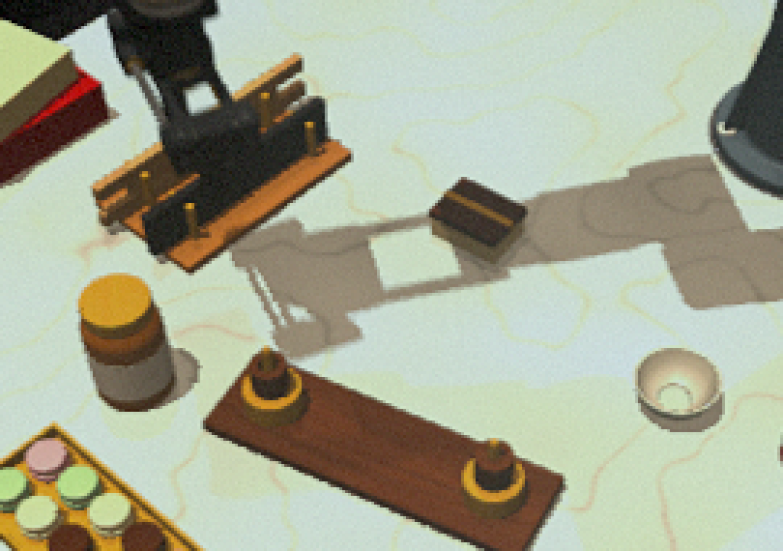

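Both stacks match now: wide brass ring with the walnut sleeve on it, rod tops showing at crop (268,358) and (493,445). The shelf's upper edge runs from (.631,-.4465) to (.344,-.449), which gives 287 mm against 290. Its centre is about (.4875,-.454).

Call:
carry_out --deltas '[[[0.01,-0.03,0,0,0,0,-0.3],[0.05,-0.1,0,0,0,0,-0.1],[0.1,-0.18,0.02,0,0,0,0],[0.15,-0.26,0.05,0,0,0,0],[0.2,-0.34,0.08,0,0,0,0],[0.24,-0.42,0.1,0,0,0,0],[0.28,-0.5,0.12,0,0,0,0],[0.32,-0.58,0.15,0,0,0,0],[0.35,-0.64,0.17,0,0,0,0],[0.377,-0.7,0.2,0,0,0,0]]]'

```text
time_s: 24.42
position: [0.5269, -0.3585, 0.1676]
tcp_rot: [[-0.924, 0.382, 0.0], [0.382, 0.924, -0.0], [-0.0, -0.0, -1.0]]
force: [-0.3, 0.1, -0.2]
opening: 0.503
grasp_force: 0.0
```

Call:
carry_out --deltas '[[[0,-0.1,0.02,0,0,-0.008,0],[0,-0.2,0.05,0,0,-0.016,0],[0,-0.3,0.08,0,0,-0.024,0],[0,-0.4,0.1,0,0,-0.032,0],[0,-0.48,0.12,0,0,-0.04,0],[0,-0.56,0.14,0,0,-0.048,0],[0,-0.63,0.16,0,0,-0.056,0],[0,-0.68,0.18,0,0,-0.064,0],[0,-0.695,0.18,0,0,-0.064,0],[0,-0.695,0.18,0,0,-0.064,0]]]'

```text
time_s: 25.25
position: [0.4873, -0.4546, 0.1403]
tcp_rot: [[-1.0, -0.008, -0.0], [-0.008, 1.0, 0.0], [0.0, 0.0, -1.0]]
force: [0.1, 0.4, -1.1]
opening: 0.505
grasp_force: 0.0
```

Run:
```python
from h import *
go([.4875,-.454,.045],yaw=90.5)
s=capture("scene");a=cv2.resize(s[40:150,150:310,::-1],None,fx=4,fy=4,interpolation=3);cv2.imwrite("pics/m4.png",cv2.convertScaleAbs(a,alpha=1.5))
```

```text
t 25.25 pos [ 0.4873 -0.4546  0.1403] ycl [-0.0079  1.      0.0004] F [ 0.0864  0.4397 -1.0556] op 0.505 gf 0.0 q [ -52.5983   38.6957   79.8326    0.005    61.4956 -143.0542]
  shift [-0.0012  0.0036  0.6356] rot [ 0.0001 -0.     -0.0001]
```

View pics/m4.png

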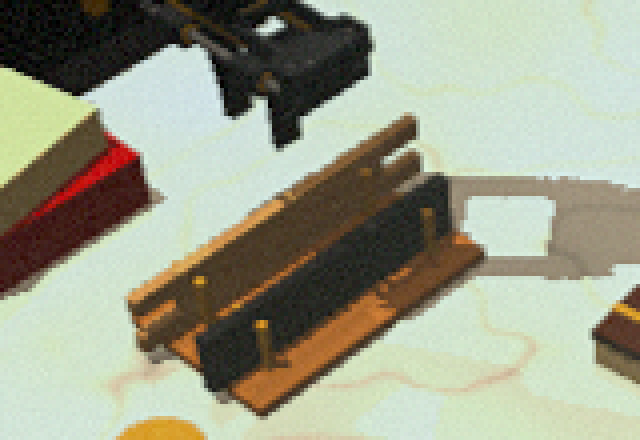

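The fingers at crop (235,100) and (287,130) straddle the oak board, clear of the slate. Now down and grip.

Call:
carry_out --deltas '[[[0,0,0.08,0,0,0,0],[0,0,0.16,0,0,0,0],[0,0,0.24,0,0,0,0],[0,0,0.32,0,0,0,0],[0,0,0.4,0,0,0,0],[0,0,0.48,0,0,0,0],[0,0,0.55,0,0,0,0],[0,0,0.6,0,0,0,0],[0,0,0.63,0,0,0,0],[0,0,0.63,0,0,0,0]]]'

```text
time_s: 26.13
position: [0.4875, -0.4533, 0.0449]
tcp_rot: [[-1.0, -0.01, -0.001], [-0.01, 1.0, 0.002], [0.001, 0.002, -1.0]]
force: [-0.0, -0.0, 0.2]
opening: 0.503
grasp_force: 0.0
```

Call:
carry_out --deltas '[[[0,0,0,0,0,0,0.4],[0,0,0,0,0,0,0.6],[0,0,0,0,0,0,0.7],[0,0,0,0,0,0,0.8],[0,0,0,0,0,0,1],[0,0,0,0,0,0,1],[0,0,0,0,0,0,1],[0,0,0,0,0,0,1],[0,0,0,0,0,0,1],[0,0,0,0,0,0,1]]]'

```text
time_s: 26.97
position: [0.4881, -0.4541, 0.0467]
tcp_rot: [[-1.0, -0.01, 0.0], [-0.01, 1.0, -0.001], [-0.0, -0.001, -1.0]]
force: [-0.9, -0.8, 3.5]
opening: 0.133
grasp_force: 30.0
```

Call:
carry_out --deltas '[[[0,0,-0.03,0,0,0,1],[0,0,-0.09,0,0,0,1],[0,0,-0.17,0,0,0,1],[0,0,-0.28,0,0,0,1],[0,0,-0.4,0,0,0,1],[0,0,-0.55,0,0,0,1],[0,0,-0.7,0,0,0,1],[0,0,-0.85,0,0,0,1],[0,0,-0.95,0,0,0,1],[0,0,-1,0,0,0,1]]]'

```text
time_s: 27.8
position: [0.4888, -0.4548, 0.2002]
tcp_rot: [[-1.0, -0.01, 0.003], [-0.011, 1.0, -0.004], [-0.003, -0.004, -1.0]]
force: [-0.0, 0.5, -1.2]
opening: 0.138
grasp_force: 30.0
```

Call:
carry_out --deltas '[[[0,0.06,0,0,0,0.005,1],[0,0.14,0,0,0,0.013,1],[0,0.23,0,0,0,0.023,1],[0,0.33,0,0,0,0.034,1],[0,0.43,0,0,0,0.045,1],[0,0.53,0,0,0,0.056,1],[0,0.63,0,0,0,0.067,1],[0,0.73,0,0,0,0.078,1],[0,0.82,0,0,0,0.089,1],[0,0.9,0,0,0,0.1,1]]]'

```text
time_s: 28.63
position: [0.486, -0.3173, 0.1962]
tcp_rot: [[-0.813, 0.582, -0.001], [0.582, 0.813, 0.001], [0.002, 0.0, -1.0]]
force: [-0.3, -0.6, -3.0]
opening: 0.134
grasp_force: 30.0
```

Call:
carry_out --deltas '[[[0.04,0.08,0,0,0,0.011,1],[0.08,0.16,0,0,0,0.022,1],[0.12,0.24,0,0,0,0.033,1],[0.17,0.33,0,0,0,0.045,1],[0.22,0.42,0,0,0,0.057,1],[0.27,0.51,0,0,0,0.069,1],[0.32,0.6,0,0,0,0.081,1],[0.37,0.69,0,0,0,0.092,1],[0.4,0.76,0,0,0,0.101,1],[0.43,0.8,0,0,0,0.1086,1]]]'

```text
time_s: 29.47
position: [0.5032, -0.182, 0.1963]
tcp_rot: [[-0.266, 0.964, -0.001], [0.964, 0.266, 0.001], [0.001, -0.0, -1.0]]
force: [0.1, -0.2, -3.0]
opening: 0.135
grasp_force: 30.0
```

```bash
cat >> h.py <<'E'
w=np.array([.964,.266,0]);k=np.array([0,0,1.])
def tilt(beta,E=(.474,-.0572,0),h=0):
    c,s=np.cos(np.radians(beta)),np.sin(np.radians(beta));b=c*w+s*k;y=s*w-c*k
    p=np.array(E)+.034*b+(-.006*y if 0 else 0)+[0,0,h];return p,np.c_[np.cross(y,-b),y,-b]
E
python3 - <<'E'
from h import *
p,R=tilt(90,h=.165);go(p,R)
p,R=tilt(60,h=.03);go(p,R)
E
```

```text
t 29.47 pos [ 0.5032 -0.182   0.1963] ycl [ 0.9641  0.2656 -0.0003] F [ 0.0685 -0.1676 -2.958 ] op 0.135 gf 30.0 q [-31.8731  25.3288  96.5728   0.0343  58.1566 -47.2912]
  shift [ 0.8541  0.033  -0.0168] rot [-0.0001 -0.0002 -0.0001]
t 29.47 pos [ 0.5032 -0.182   0.1963] ycl [ 0.9641  0.2656 -0.0003] F [ 0.0685 -0.1676 -2.958 ] op 0.135 gf 30.0 q [-31.8731  25.3288  96.5728   0.0343  58.1566 -47.2912]
  shift [0.8531 0.1466 0.9136] rot [ 0.0833 -0.0002 -0.    ]
```

Call:
carry_out --deltas '[[[0.06,0,0,0,0,0,1],[0.15,0,0,0,0,0,1],[0.25,0.01,0.02,0,0,0,1],[0.36,0.01,0.05,0,0,0,1],[0.47,0.02,0.08,0,0,0,1],[0.58,0.02,0.11,0,0,0,1],[0.69,0.03,0.14,0,0,0,1],[0.78,0.03,0.17,0,0,0,1],[0.84,0.03,0.19,0,0,0,1],[0.853,0.033,0.2,0,0,0,1]]]'

```text
time_s: 30.3
position: [0.4724, -0.0571, 0.1657]
tcp_rot: [[-0.269, 0.963, -0.002], [0.963, 0.269, 0.001], [0.002, -0.002, -1.0]]
force: [0.1, 0.5, -1.5]
opening: 0.137
grasp_force: 30.0
```

Call:
carry_out --deltas '[[[0,0.01,0.05,0.008,0,0,1],[0,0.02,0.12,0.016,0,0,1],[0,0.04,0.2,0.026,0,0,1],[0,0.05,0.28,0.036,0,0,1],[0,0.06,0.37,0.046,0,0,1],[0,0.08,0.46,0.056,0,0,1],[0,0.09,0.54,0.066,0,0,1],[0,0.1,0.62,0.076,0,0,1],[0,0.11,0.68,0.0833,0,0,1],[0,0.114,0.71,0.0833,0,0,1]]]'

```text
time_s: 31.13
position: [0.4926, -0.0545, 0.0571]
tcp_rot: [[-0.268, 0.835, -0.481], [0.963, 0.232, -0.134], [-0.0, -0.499, -0.867]]
force: [-0.0, -0.4, -2.6]
opening: 0.137
grasp_force: 30.0
```

Run:
```python
from h import *
p,R=tilt(60,h=.004);print(p);go(p,R)
s=capture("scene");a=cv2.resize(s[100:260,200:400,::-1],None,fx=3.5,fy=3.5,interpolation=3);cv2.imwrite("pics/m5.png",cv2.convertScaleAbs(a,alpha=1.5))
```

```text
[ 0.4904 -0.0527  0.0334]
t 31.13 pos [ 0.4926 -0.0545  0.0571] ycl [ 0.8349  0.232  -0.4991] F [-0.0109 -0.4408 -2.5699] op 0.137 gf 30.0 q [-11.2209  46.8044  87.3963 -13.5576  73.4605 -19.6709]
  shift [0.016  0.0692 0.1421] rot [0.0002 0.0002 0.0003]
```

View pics/m5.png

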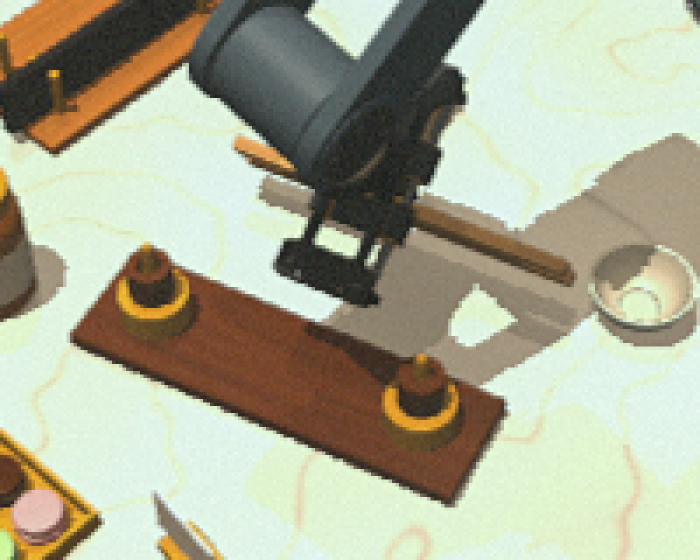

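Call:
carry_out --deltas '[[[0,0.01,0.02,0,0,0,1],[0,0.02,0.04,0,0,0,1],[0,0.03,0.06,0,0,0,1],[0,0.045,0.08,0,0,0,1],[0,0.055,0.1,0,0,0,1],[0,0.065,0.115,0,0,0,1],[0,0.075,0.13,0,0,0,1],[0,0.08,0.138,0,0,0,1],[0,0.082,0.143,0,0,0,1],[0,0.082,0.143,0,0,0,1]]]'

```text
time_s: 32.02
position: [0.4904, -0.0545, 0.0349]
tcp_rot: [[-0.267, 0.835, -0.482], [0.964, 0.231, -0.134], [0.0, -0.5, -0.866]]
force: [-0.2, -0.5, -2.2]
opening: 0.136
grasp_force: 30.0
```

Call:
carry_out --deltas '[[[0,0.004,0.008,0,0,0,1],[0,0.008,0.014,0,0,0,1],[0,0.008,0.014,0,0,0,1],[0,0.008,0.014,0,0,0,0.7],[0,0.008,0.014,0,0,0,0.6],[0,0.008,0.014,0,0,0,0.5],[0,0.008,0.014,0,0,0,0.4],[0,0.008,0.014,0,0,0,0.3],[0,0.008,0.014,0,0,0,0.2],[0,0.008,0.014,0,0,0,0.2]]]'

```text
time_s: 32.85
position: [0.4905, -0.0546, 0.0326]
tcp_rot: [[-0.267, 0.835, -0.482], [0.964, 0.231, -0.134], [-0.0, -0.5, -0.866]]
force: [0.4, 0.4, -1.3]
opening: 0.376
grasp_force: 0.2
```

Call:
carry_out --deltas '[[[0,0,-0.02,0,0,0,0.2],[0,0,-0.05,0,0,0,0.2],[0,0,-0.08,0,0,0,0.2],[0,0,-0.12,0,0,0,0.2],[0,0,-0.18,0,0,0,0.2],[0,0,-0.26,0,0,0,0.2],[0,0,-0.38,0,0,0,0.2],[0,0,-0.5,0,0,0,0.2],[0,0,-0.7,-0.02,0,0,0.2],[0,0,-0.9,-0.04,0,0,0.2]]]'

```text
time_s: 33.68
position: [0.5571, -0.0358, 0.1493]
tcp_rot: [[-0.268, 0.928, -0.257], [0.963, 0.259, -0.071], [0.001, -0.267, -0.964]]
force: [0.5, 0.2, 0.9]
opening: 0.405
grasp_force: 0.0
```

Run:
```python
from h import *
go([.44,.0,.2],yaw=15.4)
for n in("scene","top"):cv2.imwrite(f"pics/{n}5.png",capture(n)[:,:,::-1])
t=cv2.imread("pics/top5.png");s=cv2.imread("pics/scene5.png")
a=cv2.resize(s[90:260,180:420],None,fx=3.2,fy=3.2,interpolation=3);
cv2.imwrite("pics/m6.png",cv2.convertScaleAbs(a,alpha=1.5))
```

```text
t 33.68 pos [ 0.5571 -0.0358  0.1493] ycl [ 0.9283  0.2589 -0.2668] F [0.5483 0.1965 0.9232] op 0.405 gf 0.0 q [-11.3314  36.721   84.7538  -7.2278  72.5443 -23.8913]
  shift [ 0.4399 -0.7531 -0.1419] rot [-0.043  -0.0001  0.0005]
```

View pics/m6.png

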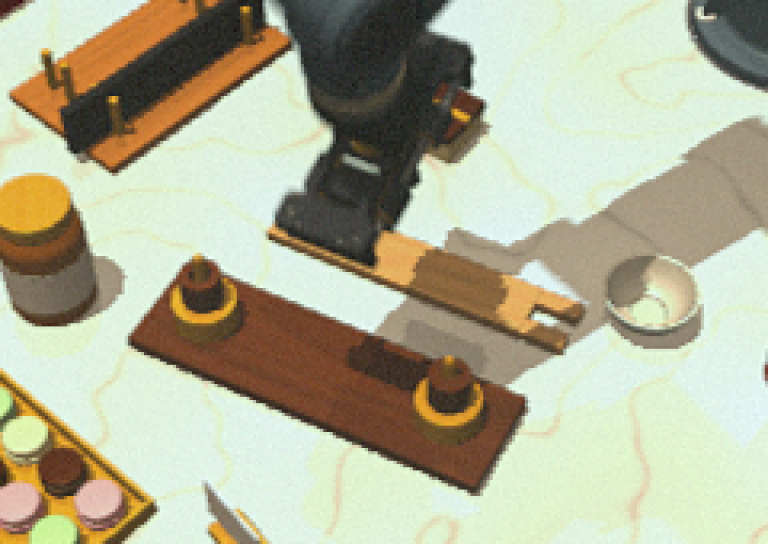

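The shelf lies flat: right slot at crop (545,315), left corner at (270,232), nothing disturbed. I'll swing the arm aside to measure it.

Call:
carry_out --deltas '[[[0.08,-0.02,-0.02,-0.005,0,0,0.1],[0.17,-0.04,-0.05,-0.01,0,0,0],[0.27,-0.06,-0.08,-0.015,0,0,-0.1],[0.37,-0.08,-0.1,-0.02,0,0,-0.2],[0.47,-0.1,-0.12,-0.025,0,0,-0.3],[0.57,-0.12,-0.14,-0.03,0,0,-0.4],[0.67,-0.14,-0.16,-0.035,0,0,-0.5],[0.77,-0.16,-0.18,-0.043,0,0,-0.6],[0.87,-0.18,-0.19,-0.043,0,0,-0.7],[0.97,-0.2,-0.2,-0.043,0,0,-0.7]]]'

```text
time_s: 34.62
position: [0.4952, 0.0987, 0.187]
tcp_rot: [[-0.267, 0.964, -0.005], [0.964, 0.267, -0.001], [0.0, -0.005, -1.0]]
force: [0.1, -0.1, 1.1]
opening: 0.823
grasp_force: 0.0
```

Call:
carry_out --deltas '[[[0.1,0,0,0,0,0,-0.7],[0.2,0,0,0,0,0,-0.7],[0.3,0,0,0,0,0,-0.7],[0.4,0,0,0,0,0,-0.7],[0.5,0,0,0,0,0,-0.7],[0.6,0,0,0,0,0,-0.7],[0.7,0,0,0,0,0,-0.7],[0.78,0,0,0,0,0,-0.7],[0.82,0,0,0,0,0,-0.7],[0.82,0,0,0,0,0,-0.7]]]'

```text
time_s: 35.45
position: [0.4632, 0.2177, 0.1866]
tcp_rot: [[-0.269, 0.963, -0.004], [0.963, 0.269, -0.001], [-0.0, -0.004, -1.0]]
force: [-0.1, -0.7, -0.1]
opening: 0.85
grasp_force: 0.0
```

```bash
cat > shelf.py <<'E'
from h import *
def quad(n,box,z,name):
    im=capture(n)[:,:,::-1].copy();cv2.imwrite(f"pics/{name}.png",im)
    x,y,W,H=box;hsv=cv2.cvtColor(im[y:y+H,x:x+W],cv2.COLOR_BGR2HSV).astype(int)
    m=((hsv[...,0]>8)&(hsv[...,0]<30)&(hsv[...,1]>65)&(hsv[...,2]>105)).astype(np.uint8)
    c=max(cv2.findContours(m,cv2.RETR_EXTERNAL,cv2.CHAIN_APPROX_NONE)[0],key=cv2.contourArea)
    P=np.array([onz(n,q,z) for q in c[:,0]+[x,y]],np.float32)   # metric outline on plane
    (cx,cy),(a,b),_=r=cv2.minAreaRect(P*1000);bp=cv2.boxPoints(r);e=bp[1]-bp[0];f=bp[2]-bp[1];e=e if np.hypot(*e)>np.hypot(*f) else f
    print(n,"centre",cx,cy,"size",a,b,"dir",np.degrees(np.arctan2(e[1],e[0])),"area px",cv2.contourArea(c))
E
python3 - <<'E'
from shelf import *
quad("top",(270,170,160,110),.012,"top6");quad("scene",(220,130,170,90),.012,"scene6")
go([.5,-.05,.1],yaw=15.4)
E
```

```text
top centre 505.3194274902344 -50.10243225097656 size 53.83012390136719 288.1005554199219 dir -74.53564 area px 1581.5
scene centre 504.1553955078125 -47.42753601074219 size 53.29081344604492 287.8614501953125 dir -74.59561 area px 1201.0
t 35.55 pos [0.4638 0.2165 0.1866] ycl [ 0.9635  0.2678 -0.0034] F [0.7977 0.539  0.1715] op 0.852 gf 0.0 q [ 12.5235  24.5216 100.2472  -0.045   55.4264  -2.982 ]
  shift [-1.7763 -0.2411  0.579 ] rot [-0.0005  0.0001  0.0004]
```

Both views agree on the shelf: centre (.505,-.049), 54×288 mm, direction -74.55°. Next I'll move above it and refine the rod tips from the saved picture.

Call:
carry_out --deltas '[[[-0.09,-0.01,0.02,0,0,0,-0.7],[-0.18,-0.02,0.05,0,0,0,-0.7],[-0.27,-0.03,0.1,0,0,0,-0.7],[-0.36,-0.04,0.15,0,0,0,-0.7],[-0.45,-0.05,0.2,0,0,0,-0.7],[-0.54,-0.06,0.25,0,0,0,-0.7],[-0.63,-0.07,0.3,0,0,0,-0.7],[-0.72,-0.08,0.34,0,0,0,-0.7],[-0.81,-0.09,0.38,0,0,0,-0.7],[-0.89,-0.105,0.42,0,0,0,-0.7]]]'

```text
time_s: 36.38
position: [0.4846, 0.082, 0.1234]
tcp_rot: [[-0.266, 0.964, -0.003], [0.964, 0.266, -0.001], [-0.0, -0.003, -1.0]]
force: [0.1, -0.2, 0.3]
opening: 0.852
grasp_force: 0.0
```

Call:
carry_out --deltas '[[[-0.11,-0.01,0.04,0,0,0,-0.7],[-0.22,-0.03,0.08,0,0,0,-0.7],[-0.33,-0.04,0.13,0,0,0,-0.7],[-0.44,-0.05,0.18,0,0,0,-0.7],[-0.55,-0.07,0.23,0,0,0,-0.7],[-0.66,-0.08,0.28,0,0,0,-0.7],[-0.76,-0.09,0.33,0,0,0,-0.7],[-0.85,-0.1,0.38,0,0,0,-0.7],[-0.89,-0.105,0.42,0,0,0,-0.7],[-0.89,-0.105,0.42,0,0,0,-0.7]]]'

```text
time_s: 37.22
position: [0.5042, -0.0508, 0.0596]
tcp_rot: [[-0.265, 0.964, -0.004], [0.964, 0.265, -0.001], [0.001, -0.004, -1.0]]
force: [-0.4, -0.0, 0.6]
opening: 0.85
grasp_force: 0.0
```

Run:
```python
from h import *
go([.505,-.049,.003],yaw=15.45)
for n in("top","scene"):
    im=cv2.imread(f"pics/{n}6.png");hsv=cv2.cvtColor(im,cv2.COLOR_BGR2HSV).astype(int)
    m=((hsv[...,0]>16)&(hsv[...,0]<35)&(hsv[...,1]>110)&(hsv[...,2]>70)).astype(np.uint8)
    for nm,p in(("bare",[.6767,-.144,.088]),("made",[.617,.078,.088])):
        u,v=px(n,p);x,y=int(u)-16,int(v)-16
        N,L,S,C=cv2.connectedComponentsWithStats(m[y:y+36,x:x+32])
        for i in range(1,N):
            c=C[i]+[x,y];print(n,nm,"pred",(u.round(1),v.round(1)),"area",S[i,4],c,"z.088",onz(n,c,.088),"z.032",onz(n,c,.032)) if S[i,4]>3 else 0
```

```text
t 37.22 pos [ 0.5042 -0.0508  0.0596] ycl [ 0.9643  0.2647 -0.0043] F [-0.4342 -0.0451  0.6026] op 0.850 gf 0.0 q [-18.334   36.5914 106.309   -0.1854  37.3237 -33.5333]
  shift [0.0098 0.0099 0.3774] rot [-0.0007 -0.0001 -0.0003]
top bare pred (np.float64(384.1), np.float64(159.6)) area 213 [381.0235 164.3756] z.088 [ 0.6635 -0.1352] z.032 [ 0.677  -0.1427]
top bare pred (np.float64(384.1), np.float64(159.6)) area 16 [384.75  158.375] z.088 [ 0.6799 -0.1458] z.032 [ 0.6944 -0.154 ]
top made pred (np.float64(302.2), np.float64(182.6)) area 245 [304.1224 186.649 ] z.088 [0.6059 0.0728] z.032 [0.6163 0.0766]
top made pred (np.float64(302.2), np.float64(182.6)) area 17 [302.3529 182.4706] z.088 [0.6174 0.0776] z.032 [0.6284 0.0816]
scene bare pred (np.float64(240.8), np.float64(172.4)) area 8 [241.25 170.75] z.088 [ 0.6721 -0.1473] z.032 [ 0.6432 -0.1869]
scene bare pred (np.float64(240.8), np.float64(172.4)) area 130 [243.0462 185.7462] z.088 [ 0.7037 -0.1065] z.032 [ 0.6765 -0.1439]
scene made pred (np.float64(318.8), np.float64(204.6)) area 11 [331.2727 188.6364] z.088 [0.5569 0.0673] z.032 [0.5217 0.0393]
scene made pred (np.float64(318.8), np.float64(204.6)) area 9 [319.7778 202.4444] z.088 [0.6102 0.0752] z.032 [0.5779 0.0476]
scene made pred (np.float64(318.8), np.float64(204.6)) area 146 [318.8288 217.1849] z.088 [0.6457 0.1038] z.032 [0.6154 0.0778]
```

Call:
carry_out --deltas '[[[0,0,0.06,0,0,0,-0.7],[0,0,0.12,0,0,0,-0.7],[0,0,0.18,0,0,0,-0.7],[0,0,0.24,0,0,0,-0.7],[0,0,0.3,0,0,0,-0.7],[0,0,0.34,0,0,0,-0.7],[0,0,0.365,0,0,0,-0.7],[0,0,0.378,0,0,0,-0.7],[0,0,0.378,0,0,0,-0.7],[0,0,0.378,0,0,0,-0.5]]]'

```text
time_s: 38.05
position: [0.5043, -0.0492, 0.004]
tcp_rot: [[-0.267, 0.964, -0.003], [0.964, 0.267, -0.001], [-0.0, -0.003, -1.0]]
force: [-0.7, -1.4, -0.5]
opening: 0.824
grasp_force: 0.0
```

```bash
python3 -c "
from h import *
go([.505,-.049,.003],yaw=15.45)"
```

```text
t 38.05 pos [ 0.5043 -0.0492  0.004 ] ycl [ 0.9636  0.2672 -0.003 ] F [-0.7241 -1.4337 -0.5442] op 0.824 gf 0.0 q [-18.166   42.749  107.3859  -0.2036  30.007  -33.4871]
  shift [0.     0.0051 0.0068] rot [-0.0005  0.      0.0001]
```

Close here with a hair lower and level (ax −0.0005 negligible), then lift a little.

Call:
carry_out --deltas '[[[0,0,0.008,-0.0005,0,0,0],[0,0,0.008,-0.0005,0,0,0.5],[0,0,0.008,-0.0005,0,0,1],[0,0,0.008,-0.0005,0,0,1],[0,0,0.008,-0.0005,0,0,1],[0,0,0.008,-0.0005,0,0,1],[0,0,0.008,-0.0005,0,0,1],[0,0,0.008,-0.0005,0,0,1],[0,0,0.008,-0.0005,0,0,1],[0,0,0.008,-0.0005,0,0,1]]]'

```text
time_s: 38.88
position: [0.5044, -0.0493, 0.003]
tcp_rot: [[-0.267, 0.964, 0.001], [0.964, 0.267, -0.0], [-0.0, 0.001, -1.0]]
force: [-0.7, -0.4, 4.7]
opening: 0.613
grasp_force: 30.0
```

Call:
carry_out --deltas '[[[0,0,-0.02,0,0,0,1],[0,0,-0.06,0,0,0,1],[0,0,-0.12,0,0,0,1],[0,0,-0.2,0,0,0,1],[0,0,-0.3,0,0,0,1],[0,0,-0.42,0,0,0,1],[0,0,-0.54,0,0,0,1],[0,0,-0.66,0,0,0,1],[0,0,-0.76,0,0,0,1],[0,0,-0.8,0,0,0,1]]]'

```text
time_s: 39.72
position: [0.5049, -0.0493, 0.1252]
tcp_rot: [[-0.267, 0.964, 0.003], [0.964, 0.267, -0.001], [-0.002, 0.003, -1.0]]
force: [0.7, 0.3, -1.8]
opening: 0.616
grasp_force: 30.0
```

Run:
```python
from h import *
go([.6468,-.0332,.125],yaw=15.4)
```

```text
t 39.72 pos [ 0.5049 -0.0493  0.1252] ycl [0.9636 0.2674 0.0028] F [ 0.6876  0.2812 -1.8305] op 0.616 gf 30.0 q [-18.2189  29.7242 104.2881  -0.005   45.793  -33.7255]
  shift [-0.1492  0.9404  0.0039] rot [0.0004 0.0003 0.0003]
```

Call:
carry_out --deltas '[[[-0.01,0.05,0,0,0,0,1],[-0.02,0.13,0,0,0,0,1],[-0.04,0.25,0,0,0,0,1],[-0.06,0.38,0,0,0,0,1],[-0.08,0.52,0,0,0,0,1],[-0.1,0.66,0,0,0,0,1],[-0.12,0.78,0,0,0,0,1],[-0.14,0.87,0,0,0,0,1],[-0.15,0.92,0,0,0,0,1],[-0.15,0.94,0,0,0,0,1]]]'

```text
time_s: 40.55
position: [0.6469, -0.0331, 0.1214]
tcp_rot: [[-0.267, 0.964, -0.001], [0.964, 0.267, 0.0], [0.0, -0.001, -1.0]]
force: [0.3, -0.1, -1.6]
opening: 0.614
grasp_force: 30.0
```

Run:
```python
from h import *
a=capture("scene");t=capture("top");cv2.imwrite("pics/s7.png",a[:,:,::-1]);cv2.imwrite("pics/t7.png",t[:,:,::-1])
go([.6468,-.0332,.083],yaw=15.4)
b=np.hstack([cv2.resize(a[130:250,210:360,::-1],(450,360),interpolation=3),cv2.resize(t[120:220,275:410,::-1],(350,360),interpolation=3)])
cv2.imwrite("pics/m7.png",cv2.convertScaleAbs(b,alpha=1.5))
u=np.array([.266,-.964,0])
for s in(-1,1):
  P=np.array([.6465,-.033,.098])+s*.115*u
  print("post",P,px("scene",P),px("top",P))
```

```text
t 40.65 pos [ 0.6455 -0.0329  0.1217] ycl [ 0.9636  0.2674 -0.002 ] F [-0.4537  0.3469 -1.6194] op 0.614 gf 30.0 q [-12.8075  38.6891  83.6653  -0.0037  57.7742 -28.3136]
  shift [-0.0044  0.0086  0.2579] rot [-0.0003 -0.0002  0.0003]
post [0.6159 0.0779 0.098 ] [319.1231 201.9518] [301.9689 182.2886]
post [ 0.6771 -0.1439  0.098 ] [240.3544 169.9936] [384.5514 158.4744]
```

View pics/m7.png

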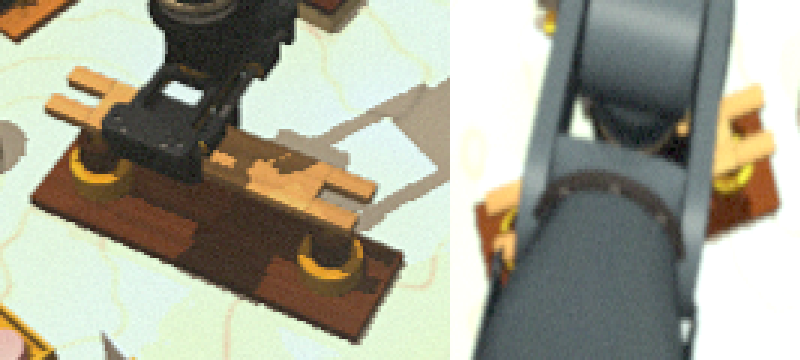

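Held level, with the slots over both rods (left view: slots at crop (85,100) and (335,205)). I'll lower slowly and watch the force.

Call:
carry_out --deltas '[[[0,0,0.02,0,0,0,1],[0,0,0.04,0,0,0,1],[0,0,0.06,0,0,0,1],[0,0,0.08,0,0,0,1],[0,0,0.1,0,0,0,1],[0,0,0.12,0,0,0,1],[0,0,0.14,0,0,0,1],[0,0,0.16,0,0,0,1],[0,0,0.18,0,0,0,1],[0,0,0.18,0,0,0,1]]]'

```text
time_s: 41.48
position: [0.6455, -0.0331, 0.0949]
tcp_rot: [[-0.267, 0.964, -0.001], [0.964, 0.267, 0.0], [0.001, -0.001, -1.0]]
force: [-0.6, 0.5, -2.7]
opening: 0.616
grasp_force: 30.0
```

Call:
carry_out --deltas '[[[0,0,0.01,0,0,0,1],[0,0,0.02,0,0,0,1],[0,0,0.03,0,0,0,1],[0,0,0.04,0,0,0,1],[0,0,0.05,0,0,0,1],[0,0,0.06,0,0,0,1],[0,0,0.07,0,0,0,1],[0,0,0.08,0,0,0,1],[0,0,0.084,0,0,0,1],[0,0,0.084,0,0,0,1]]]'

```text
time_s: 42.32
position: [0.6459, -0.0332, 0.0829]
tcp_rot: [[-0.267, 0.964, -0.0], [0.964, 0.267, 0.0], [0.0, -0.0, -1.0]]
force: [0.1, 0.8, -1.6]
opening: 0.619
grasp_force: 30.0
```

Call:
carry_out --deltas '[[[0,0,0.002,0,0,0,1],[0,0,0.004,0,0,0,1],[0,0,0.006,0,0,0,1],[0,0,0.008,0,0,0,1],[0,0,0.01,0,0,0,1],[0,0,0.012,0,0,0,1],[0,0,0.014,0,0,0,1],[0,0,0.016,0,0,0,1],[0,0,0.016,0,0,0,1],[0,0,0.016,0,0,0,1]]]'

```text
time_s: 43.15
position: [0.646, -0.0332, 0.0811]
tcp_rot: [[-0.267, 0.964, 0.0], [0.964, 0.267, -0.0], [-0.0, 0.0, -1.0]]
force: [-1.4, 1.0, 1.2]
opening: 0.618
grasp_force: 30.0
```

The force has changed sign, so the shelf is seated. Release and retreat.

Call:
carry_out --deltas '[[[0,0,0,0,0,0,-0.25],[0,0,0,0,0,0,-0.3],[0,0,0,0,0,0,-0.4],[0,0,0,0,0,0,-0.5],[0,0,0,0,0,0,-0.6],[0,0,0,0,0,0,-0.7],[0,0,0,0,0,0,-0.8],[0,0,0,0,0,0,-0.8],[0,0,-0.03,0,0,0,-0.8],[0,0,-0.08,0,0,0,-0.8]]]'

```text
time_s: 43.98
position: [0.6453, -0.0331, 0.0923]
tcp_rot: [[-0.267, 0.964, -0.002], [0.964, 0.267, 0.0], [0.001, -0.002, -1.0]]
force: [-0.5, -0.1, 0.7]
opening: 0.895
grasp_force: 0.0
```

Call:
carry_out --deltas '[[[0,0,-0.08,0,0,0,-0.8],[0,0,-0.18,0,0,0,-0.8],[0,0,-0.3,0,0,0,-0.8],[0,0,-0.45,0,0,0,-0.8],[0,0,-0.6,0,0,0,-0.8],[0,-0.1,-0.75,0,0,0,-0.8],[0,-0.25,-0.85,0,0,0,-0.8],[0,-0.45,-0.9,0,0,0,-0.8],[0,-0.65,-0.9,0,0,0,-0.8],[0,-0.85,-0.9,0,0,0,-0.8]]]'

```text
time_s: 44.82
position: [0.5227, -0.0676, 0.23]
tcp_rot: [[-0.268, 0.963, 0.004], [0.963, 0.268, -0.002], [-0.002, 0.003, -1.0]]
force: [-0.2, -0.9, 0.9]
opening: 0.901
grasp_force: 0.0
```

Call:
carry_out --deltas '[[[0.05,-0.1,0,0,0,0,-0.8],[0.15,-0.15,0,0,0,0,-0.8],[0.3,-0.2,0,0,0,0,-0.8],[0.45,-0.25,0,0,0,0,-0.8],[0.6,-0.25,0,0,0,0,-0.8],[0.75,-0.25,0,0,0,0,-0.8],[0.88,-0.25,0,0,0,0,-0.8],[0.95,-0.25,0,0,0,0,-0.8],[0.98,-0.25,0,0,0,0,-0.8],[0.98,-0.25,0,0,0,0,-0.8]]]'

```text
time_s: 45.65
position: [0.4479, 0.0649, 0.2285]
tcp_rot: [[-0.269, 0.963, 0.001], [0.963, 0.269, -0.0], [-0.001, 0.001, -1.0]]
force: [0.9, -0.8, 0.4]
opening: 0.9
grasp_force: 0.0
```

Run:
```python
from shelf import *
quad("top",(270,130,160,90),.090,"top8");quad("scene",(215,140,150,90),.090,"scene8")
a=cv2.imread("pics/scene8.png");b=cv2.imread("pics/top8.png")
b=np.hstack([cv2.resize(a[130:250,210:360],(450,360),interpolation=3),cv2.resize(b[120:220,275:410],(350,360),interpolation=3)])
cv2.imwrite("pics/m8.png",cv2.convertScaleAbs(b,alpha=1.5))
```

```text
top centre 648.1488647460938 -33.64649963378906 size 57.92519760131836 290.8847351074219 dir -74.54724 area px 1893.5
scene centre 645.0491333007812 -32.205596923828125 size 53.39385986328125 289.5352783203125 dir -74.621254 area px 1519.5
```

View pics/m8.png

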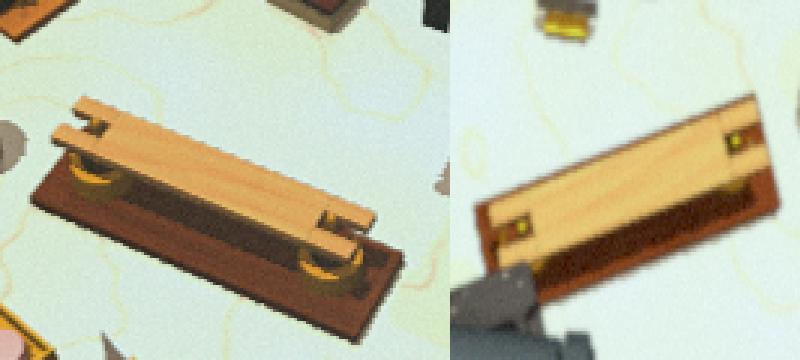

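The shelf lies flat on both stacks at the right height, measured at 290 mm on the z = 90 mm plane. A rod stands up in each slot, at right-hand crop (518,228) and (738,140). The robot is clear of it, so I'm handing in.

```bash
python3 -c "
from rig import job
print(job.hand_in())"
```

```text
the job is handed in; nothing more can be done
None
```

The job is handed in at about 46 s of the 72 s: the bare post is made up with ring and sleeve, and the oak shelf lies flat on both stacks with a rod up through each slot. I laid the shelf on the counter once on the way to change grip.

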